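Release the magnet and wedge the bearing carrier off its jig

TASK

Turn the magnetic jig's black selector knob to the green mark to release the magnet, then lay the orange wedge flat on the jig's blue base plate and push its thin end under the front edge of the steel bearing carrier until the carrier has just lifted off its pad, by about 3 mm (black line of the wedge at the carrier's edge). Finish still gripping the wedge there, the carrier resting on the wedge alone, and leave the other things on the bench in place.

Things in the scene. Friction and masses are not known exactly. Their poses are not given: they have to be found in the camera images.
- jig: Magnetic jig fixed to the bench. Origin on the bench under the blue base plate; x = push direction, runway to carrier; y to the switch box; z up. Base plate x -155 to 95, y -75 to 75, 10 mm thick. Dark magnet pad on it, x 40 to 90, y -55 to 55, top at z 18. Two 12 mm guide pillars at x 72, y +-42, top z 55. Grey switch box 100 x 100 x 30 high, centred x 30, y 125, with knob and coloured dots (mm).
- runway (a point): Middle of the bare runway, the front part of the blue base plate on which the wedge slides: on its surface, 10 mm above the bench, at the jig's x = -85 mm, y = 0. The runway is level, from x = -155 to under the carrier's overhang, 150 mm wide. Axes as the jig's.
- selector (a joint): Angle of the selector knob in rad, growing as it turns clockwise seen from above. Three spring detents: 0 red dot (full hold), 0.6 yellow dot (half hold), 1.2 green dot (released); stops at 0 and 1.3. It starts at red or yellow. Between detents the spring draws it to the nearer one; turning takes about 0.1 N m.
- selector_grip (a point): On the axis of the selector knob at gripping height, 67 mm above the bench, 7 mm below the knob's top. The frame turns with the knob: x runs along its bar grip, the white pointer line is at the -x end. Bar 42 mm long (x), 14 mm wide (y), 32 mm high, black, on a dark round plate 68 mm wide. The pointer points at one of three dots 42 mm from the axis.
- carrier: Bearing carrier, about 0.7 kg: steel flange 110 x 110 x 10 mm with round aluminium hub 54 mm wide, top 34 mm above the flange's underside. It only slides up along the two pillars, always level. Axes as the jig's; origin on the underside over the jig's origin, 18 mm above the bench at rest. Flange x -20 to 90, y -55 to 55 mm; its front 60 mm overhang the base plate with an 8 mm gap below.
- carrier_edge (a point): Middle of the lower front edge of the carrier's flange (x = -20 mm, y = 0, z = 0 of the carrier). Axes as the jig's: x is the direction in which the wedge is pushed under.
- lift (a joint): Height of the carrier above the magnet pad in m: 0 = resting on the pad, up to 0.03.
- wedge: Loose orange wedge, 110 x 30 mm, 0.09 kg, lying flat on the bench. Origin: middle of its underside; x points to the thin end, z up. Ramp from the tip (x = 55 mm, 3 mm thick) up to 17 mm at x = -15 mm, 1 in 5; behind it, x = -15 to -55, the grip block 34 mm high. It touches the carrier when the tip is 25 mm under the edge; pushing then takes up to about 20 N.
- wedge_grip (a point): Grip point of the wedge, middle of its grip block (40 long, 30 wide, 34 mm high), at x = -35 mm, 26 mm above its underside; axes as the wedge's. The fingers close along y, 30 mm apart.
- wedge_line (a point): Black line across the ramp, at x = 15 mm of the wedge, where it is 11 mm thick. When the wedge lies on the runway with this line at the carrier's edge the carrier is lifted 3 mm; each 5 mm of push is 1 mm of lift. With the tip against the magnet pad the lift is 7 mm, which is too far.
- spray_can: Bystander: standing spray can, 60 mm wide, 170 mm high. Origin: centre of its underside.
- oil_filter: Bystander: yellow oil filter, 68 mm wide, 82 mm high. Origin: centre of its underside.
- tape_roll: Bystander: red roll, 90 mm wide, 20 mm high, lying flat. Origin: centre of its underside.
- spacer: Bystander: aluminium parallel spacer 75 x 35 x 25 mm. Origin: centre of its underside.
- wrench: Bystander: wrench, 180 mm long, lying along its x.
- screwdriver: Bystander: blue screwdriver, 200 mm long, lying along its x.
- bearing: Bystander: steel ball bearing, 52 mm wide, 15 mm high, lying flat. Origin: centre of its underside.
Not all that is in view belongs to the job. What is meant by the wedge is not pink, and is the smaller of those in its own colour.

How it is judged:
On the way, in this order (a step that is already met when the one before it is completed fails the run):
1. the selector stands at the green mark (value of joint selector between 1.05 and 1.31 rad), for 0.2 s.
2. the wedge has lifted the carrier off the pad (value of joint lift above 0.0015 m and contact force between wedge and carrier above 1 N), for 0.2 s.
At the end, for the whole second after the job is handed in: Selector at green (1.05 to 1.31 rad); carrier 1.5 to 5.5 mm above the pad, carried by the wedge (over 1.5 N), not touched by fingers or arm; wedge flat (0.09 rad) and still on the runway (height within 3.5 mm), held by the fingers with over 2 N (all of step 1 and value of joint lift between 0.0015 and 0.0055 m and contact force between wedge and carrier above 1.5 N and contact force between the fingers and wedge above 2 N and contact force between each of the arm, the fingers and carrier below 0.3 N and z of wedge in the frame of jig between 0.0065 and 0.0135 m and angle between wedge's own z axis and vertical below 0.09 rad and linear speed of wedge below 0.01 m/s); the arm keeps its last pose, push and grip.
It fails at once if the carrier is lifted while the magnet is not released (value of joint lift above 0.001 m and value of joint selector below 1.05 rad).
It fails at once if another thing on the bench is moved by more than 30 mm (distance of any of spray_can, oil_filter, tape_roll, spacer, wrench, screwdriver, bearing from where it was at the start of the episode above 0.03 m).
It also fails if it takes over 64 s, if anything falls off the work surface, if the arm or the gripper's body presses on something with over 40 N, if the wrist force passes 120 N, or if a joint passes its speed limit or range.

ROBOT

A 6-joint arm with a two-finger parallel gripper is mounted at the origin on the work surface. World frame = base frame: x ahead of the robot, y to its left, z up, the work surface at z = 0. Lengths are in m, angles in rad, forces in N, time in s.
With the tool pointing down it reaches from about 0.3 to 0.775 m from the base axis. Payload 14.6 kg.
Tool frame: the origin (TCP) lies at the very end of the fingers, on their centre line; the grasp point (between the pads) lies 19 mm behind it; z points along the fingers, y is the line along which they close (so a half turn about z gives the same grasp; the last joint's range is limited). The gripper opens to 94 mm and grips with 3 to 60 N. Pads are 16 mm wide; open, the fingers measure 119 mm over their backs; the gripper's body (75 mm by 177 mm) begins 78 mm behind the grasp point.
Start: joints at [-1.256, 0.3, 1.521, -0, 1.321, -0.067], TCP at [0.205, -0.51, 0.205] pointing down, gripper open.
Joint ranges: [-3.03, 3.03], [-0.79, 2.21], [0.23, 2.52], [-1.04, 4.18], [0, 3.07], [-2.55, 2.55]. Speed limits (rad/s): [2.22, 2.22, 2.57, 3.14, 3.14, 3.14].

INTERFACE

Orientations are given as [roll, pitch, yaw] about the fixed x, y, z axes, in that order (R = Rz(yaw) Ry(pitch) Rx(roll)).
In Python, from station import ctrl, camera, camera_info, finder gives the robot as it stands.
- The arm moves only by the tool carry_out, never from a script. Its argument "motion" is a list of rows, each a list of 2 entries, a list of its own where there are three numbers: the shift along the tool's x, y, z as a fraction of full scale, then the turn about the tool's z as a fraction of full scale. A call has 1 to 12 rows; each row is the pose to reach, as a shift and turn from the pose commanded when the call began, along the tool's axes at that moment, turning the shorter way round; what a row does not reach only later rows make up. Full scale, the value 1, is 200 mm for a shift and 360 degrees for a turn. A row lasts 1/10 s, in which the tool goes at most 50 mm and 8.59 degrees, less where a joint would pass 70% of its speed; a pose out of reach is approached as far as the arm can. A call with a number of a shift or a turn outside -1 to 1 is refused whole. A call with a gripper value outside its range is refused whole. "hand" is the closure, from -1 (fully open) to 1 (shut), set as the call begins (left out, the last holds). The fingers move at their own pace and stop on an object; "force" is the grip in N (left out, the last holds). Time passes only in rows, so rows that repeat a pose let the fingers close. It gives the time, the measured TCP pose, the force, the opening and the grip force at its end, in the units of the state.
- ctrl.get_obs(): the state, without advancing time (a new reading comes with each control period).
- camera(name): name is "side" or "top"; returns (picture, depth): 400x640x3 uint8, blue, green, red; 400x640 float32, m along the optical axis (not along the pixel's ray), 0 where there is no reading.
- camera_info(name): a dict with "camera_matrix" (3x3 intrinsics, pixels), "dist_coeffs" ([k1, k2, p1, p2, k3] as OpenCV has them; the pictures are not rectified), "origin" and "attitude" of the camera in the world. Camera axes: x right, y down, z forward; pixel columns grow to the right and rows downward; lengths in m; the calibration is good to about 2 mm. A picture is of the moment at which its call begins. camera_info takes no time and is no camera call.
- ctrl.hand_in(): hands the job in; it is judged then, once.
Trained networks look in the newest picture that a camera, given by its name, has taken for a name from the list of things; names that differ only in an ending like _2 or _b are one class to them, and where a whole thing is asked for, a point or a joint stands for the part that bears it (a point fixed in the world has none). Each returns a list of dicts, best first, with "conf" (0 to 1); they miss things now and then, are a little off and sometimes report something else, mostly with a low value. They report only what shows in the picture. A call takes as long as a camera call. They do not tell look-alikes from the thing itself.
- finder.boxes_of(camera, query): "location" ([column, row] in pixels, amid what is visible of it).
- finder.cut_out(camera, query): "mask" (400x640 bool, what is visible of it) and "location" ([column, row] in pixels, amid what is visible of it).
- finder.pinpoint(camera, query): "location" ([column, row] in pixels: a listed point, or the origin of a listed thing).
The state is a dict: "time_s": time; "qpos": joint angles; "joint_vel": joint speeds; "tau": joint torques, N m; "ee_pos": TCP position; "eef_rot": TCP orientation; "force": force on the tool from outside, world axes, zero at the start; "moment": the same for the moment, N m; "grip_width": finger opening in m; "grip_force": force on a finger pad.
Only numpy, scipy, OpenCV 4.12 (cv2) and the standard library are available. Lean on these libraries where they do the work, as an engineer would, in place of code of your own. Each camera call takes 0.05 s, during which the arm holds its last target. There are 200 camera calls.

## Working session

There is one attempt and no reset: what is moved stays moved. The work goes in short steps, Python scripts to look and compute and a tool call to move; the robot and the scene stay as the last step left them, time stands still between calls to the robot, and variables do not carry over. Pictures are saved under pics/ and viewed, at most 10 in all, crops included, and the job is handed in when it is done.

Besides the shell and the picture viewer there is one more tool, called after "Call:" as name([rows], argument=value, ...), one row to a line, values as JSON. carry_out: Moves the arm, as the interface text tells. Its arguments: {"type":"object","properties":{"motion":{"type":"array","items":{"type":"array"}},"hand":{"type":"number"},"force":{"type":"number"}},"required":["motion"]}

```bash
mkdir -p pics; cat > h.py <<'E'
import numpy as np, cv2
from station import ctrl, camera, camera_info, finder
from scipy.spatial.transform import Rotation as R
def cam(n):
    i=camera_info(n); a=np.array(i["attitude"],float)
    Rm=a if a.shape==(3,3) else R.from_euler('xyz',a).as_matrix()
    return np.array(i["camera_matrix"]),np.array(i["dist_coeffs"]),np.array(i["origin"]),Rm
def rays(n,px):
    K,d,o,Rm=cam(n)
    p=cv2.undistortPoints(np.array(px,float).reshape(-1,1,2),K,d).reshape(-1,2)
    return o,Rm,np.c_[p,np.ones(len(p))]
def atz(n,px,z):
    o,Rm,r=rays(n,px); w=r@Rm.T
    return o+w*((z-o[2])/w[:,2])[:,None]
def atd(n,px,dep):
    o,Rm,r=rays(n,px); return o+(r*np.array(dep).reshape(-1,1))@Rm.T
def proj(n,P):
    K,d,o,Rm=cam(n); rv=cv2.Rodrigues(Rm.T)[0]
    return cv2.projectPoints(np.array(P,float).reshape(-1,1,3),rv,-Rm.T@o,K,d)[0].reshape(-1,2)
E
python3 - <<'E'
from h import *
np.set_printoptions(precision=4,suppress=True)
for n in("top","side"):
    print(camera_info(n)); p,d=camera(n); cv2.imwrite(f"pics/{n}0.png",p)
    for q in("jig","runway","selector_grip","carrier_edge","wedge","wedge_grip","wedge_line"):
        for r in finder.pinpoint(n,q)[:3]: print(n,q,round(r["conf"],2),np.round(r["location"],1))
    for r in finder.boxes_of(n,"wedge")[:5]: print("box",round(r["conf"],2),np.round(r["location"],1))
print(ctrl.get_obs())
E
```

```text
{'camera_matrix': array([[413.4344,   0.    , 318.2517],
       [  0.    , 413.4344, 199.327 ],
       [  0.    ,   0.    ,   1.    ]]), 'dist_coeffs': array([-0.1038,  0.    ,  0.    ,  0.    ,  0.    ]), 'origin': array([0.3684, 0.022 , 1.0567]), 'attitude': array([-2.9456,  0.0002, -1.5997])}
top jig 0.65 [326.9 199.1]
top runway 0.56 [325.9 234.5]
top selector_grip 0.8 [283.  176.6]
top carrier_edge 0.82 [325.2 207.1]
top wedge 0.75 [477.6 223.6]
top wedge 0.72 [423.2 206.6]
top wedge 0.66 [400.9 276.7]
top wedge_grip 0.98 [422.2 219.4]
top wedge_grip 0.87 [391.1 280.4]
top wedge_grip 0.62 [329.3 200.4]
top wedge_line 0.74 [487.  220.3]
top wedge_line 0.72 [322.  233.6]
top wedge_line 0.71 [423.4 200.2]
box 0.89 [424.8 207.3]
box 0.76 [475.  221.2]
box 0.74 [400.8 276.5]
box 0.41 [283.5 180. ]
box 0.28 [319.6 201.4]
{'camera_matrix': array([[363.9402,   0.    , 321.9129],
       [  0.    , 363.9402, 199.2466],
       [  0.    ,   0.    ,   1.    ]]), 'dist_coeffs': array([-0.0558,  0.    ,  0.    ,  0.    ,  0.    ]), 'origin': array([0.3691, 0.5512, 0.8149]), 'attitude': array([
[... 395 characters left out ...]
wedge_grip 0.59 [419.  194.4]
side wedge_line 0.86 [361.8 155.1]
side wedge_line 0.6 [395.4 131.3]
side wedge_line 0.59 [420.  187.9]
box 0.88 [393.4 137.4]
box 0.76 [369.9 158.5]
box 0.63 [424.7 191.9]
box 0.5 [293.1 229.8]
{'time_s': 0.9, 'qpos': array([-1.2556,  0.2999,  1.521 , -0.    ,  1.3207, -0.0666]), 'joint_vel': array([-0.0002,  0.0005,  0.0013,  0.0009,  0.001 , -0.0008]), 'tau': array([ -0.0003, -53.1658, -35.2918,   0.0708,   0.0213,   0.    ]), 'ee_pos': array([ 0.2049, -0.5104,  0.2054]), 'eef_rot': array([-3.1416,  0.    ,  0.3818]), 'force': array([-0.4037, -0.1063, -0.392 ]), 'moment': array([-0.0028, -0.0201, -0.0598]), 'grip_force': 0.0, 'grip_width': 0.0941096094830296}
```

View pics/top0.png

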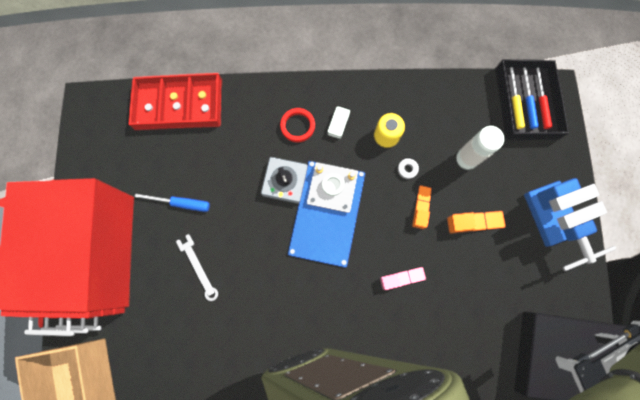

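View pics/side0.png

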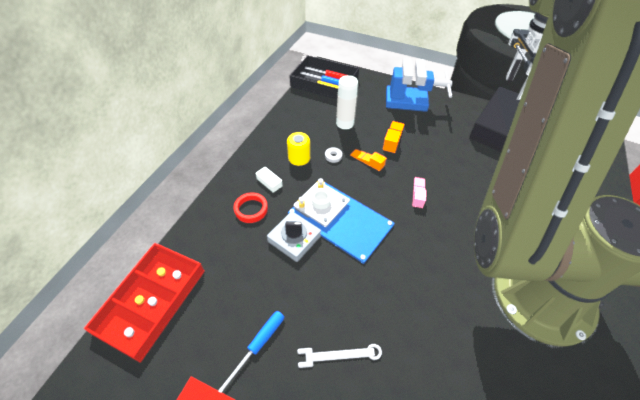

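Top view: there are three wedge candidates, the smaller orange at (423,207), the larger orange at (477,222) and a pink one at (402,277). I choose (423,207). The jig's plate is at (327,233), the carrier at (332,187) and the knob at (284,178). The side view agrees: smaller orange at (369,158), larger at (393,137).

```bash
python3 - <<'E'
from h import *
np.set_printoptions(precision=4,suppress=True)
from scipy.optimize import least_squares
im={};dp={}
for n in("top","side"):
    im[n],dp[n]=camera(n)
def mask(n,q,near=None):
    rs=finder.cut_out(n,q)
    return rs
out={}
# jig: blue plate mask -> surface points (z~10mm) rectangle
for n in("top","side"):
    hsv=cv2.cvtColor(im[n],cv2.COLOR_BGR2HSV)
    b=cv2.inRange(hsv,(100,120,90),(125,255,255))
    nl,l,s,c=cv2.connectedComponentsWithStats(b)
    tgt=(327,233) if n=="top" else (356,227)
    k=l[tgt[1],tgt[0]]; ys,xs=np.where(l==k)
    W=atz(n,np.c_[xs,ys],0.010)[:,:2]
    r=cv2.minAreaRect((W*1000).astype(np.float32)); print(n,"blue",s[k],r,cv2.boxPoints(r))
    Wd=atd(n,np.c_[xs,ys],dp[n][ys,xs]); print("depth z",np.median(Wd[:,2]))
    for lo,tg,nm in(((5,130,90),(423,207) if n=="top" else (369,158),"wedge"),):
        o=cv2.inRange(hsv,(5,150,90),(20,255,255)); nl,l,s,c=cv2.connectedComponentsWithStats(o)
        for k in range(1,nl):
            if s[k][4]>60:
                ys,xs=np.where(l==k); P=atd(n,np.c_[xs,ys],dp[n][ys,xs])
                top=P[P[:,2]>0.028]; print("orange",c[k],s[k][4],"n top",len(top),"med",np.median(top,0) if len(top) else '', "all",np.median(P,0),"zmax",P[:,2].max())
                if len(top)>5: print(cv2.minAreaRect((P[P[:,2]>.002][:,:2]*1000).astype(np.float32)),cv2.minAreaRect((top[:,:2]*1000).astype(np.float32)))
    tw=atz(n,[finder.pinpoint(n,"selector_grip")[0]["location"]],0.067); print("sel",tw)
    tw=atz(n,[finder.pinpoint(n,"carrier_edge")[0]["location"]],0.018); print("edge",tw)
    tw=atz(n,[finder.pinpoint(n,"runway")[0]["location"]],0.010); print("runway",tw)
t=cv2.resize(im["top"][145:275,255:455],None,fx=4,fy=4,interpolation=cv2.INTER_CUBIC); cv2.imwrite("pics/c1.png",t)
t=cv2.resize(im["side"][120:270,255:405],None,fx=4,fy=4,interpolation=cv2.INTER_CUBIC); cv2.imwrite("pics/c2.png",t)
E
```

```text
top blue [ 288  161   77  107 3722] ((539.6448974609375, -4.646736145019531), (154.51902770996094, 251.94363403320312), 76.31907653808594) [[ 398.9742  -49.9201]
 [ 643.7696 -109.5084]
 [ 680.3157   40.6266]
 [ 435.5202  100.215 ]]
depth z 0.01110122657431134
orange [421.7072 204.486 ] 321 n top 53 med [ 0.5013 -0.2318  0.0343] all [ 0.5636 -0.2514  0.0085] zmax 1.0566670667990876
((460.1214599609375, -148.75852966308594), (86.27962493896484, 377.92669677734375), 41.11227035522461) ((438.7489013671875, -127.22503662109375), (47.470176696777344, 326.4993591308594), 33.52457809448242)
orange [471.7436 222.4615] 351 n top 73 med [ 0.4957 -0.3189  0.042 ] all [ 0.4975 -0.3716  0.0074] zmax 1.0566670667990876
((463.13067626953125, -219.524658203125), (69.27375030517578, 514.2061767578125), 13.750680923461914) ((450.52471923828125, -171.38796997070312), (46.69700241088867, 417.5814514160156), 16.637521743774414)
sel [[0.6237 0.1096 0.067 ]]
edge [[ 0.557  -0.0058  0.018 ]]
runway [[0.487  0.0075 0.01  ]]
side blue [     0      0    640    400 253263] ((707.0573120117188, -487.8172607421875
[... 236 characters left out ...]
d [ 0.5001 -0.3153  0.0371] all [ 0.4984 -0.3167  0.0167] zmax 0.814869880671056
((454.1492004394531, 45.416778564453125), (47.05295944213867, 1024.7479248046875), 6.917274475097656) ((447.5987854003906, 99.8284912109375), (42.398681640625, 915.3714599609375), 7.2149457931518555)
orange [368.5429 160.1306] 245 n top 16 med [ 0.5113 -0.2253  0.03  ] all [ 0.5339 -0.2349  0.0054] zmax 0.814869880671056
((439.55023193359375, 125.99163818359375), (104.50785064697266, 855.711669921875), 16.37184715270996) ((452.4220886230469, 155.77423095703125), (41.16014099121094, 807.2296752929688), 8.981239318847656)
sel [[0.632  0.1122 0.067 ]]
edge [[ 0.5525 -0.0086  0.018 ]]
runway [[0.4878 0.0098 0.01  ]]
```

View pics/c1.png

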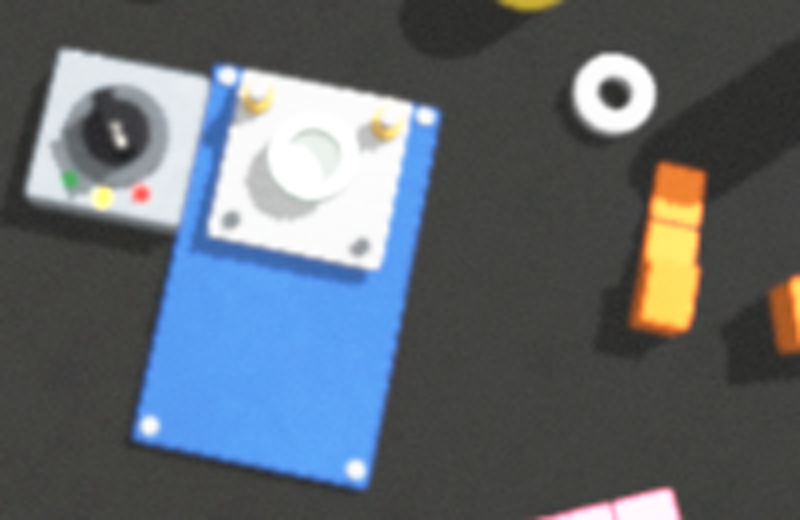

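View pics/c2.png

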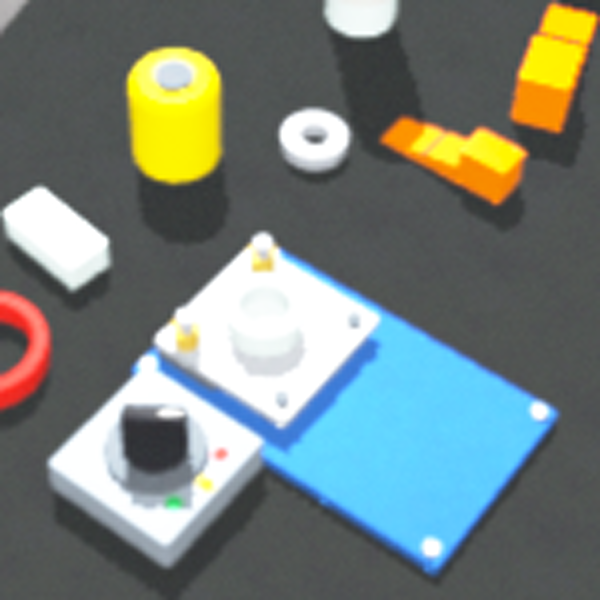

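The crops confirm the choice: the smaller orange wedge has its block towards the robot, thin end away. Its block is at about (670,300) in c1. The knob pointer (117,135) leans towards the red dot (141,194). Next I fit the jig and wedge poses with both cameras.

```bash
cat > fit.py <<'E'
from h import *
from scipy.optimize import least_squares, minimize
np.set_printoptions(precision=4,suppress=True)
def T(p,P):  # planar pose -> world
    c,s=np.cos(p[2]),np.sin(p[2]); P=np.array(P,float)
    return np.c_[p[0]+c*P[:,0]-s*P[:,1],p[1]+s*P[:,0]+c*P[:,1],P[:,2]]
def wedge_mask(im,seed):
    h=cv2.cvtColor(im,cv2.COLOR_BGR2HSV); o=cv2.inRange(h,(3,110,60),(26,255,255))
    n,l,s,c=cv2.connectedComponentsWithStats(o)
    k=1+np.argmin(np.where(s[1:,4]>60,np.hypot(*(c[1:]-seed).T),1e9)); return (l==k).astype(np.uint8)
ramp=[(55,0),(55,3),(-15,17),(-15,0)];blk=[(-15,0),(-15,34),(-55,34),(-55,0)]
pieces=[[(x/1e3,y/1e3,z/1e3) for x,z in q for y in(-15,15)] for q in(ramp,blk)]
def fit_wedge(ims,seeds,p0,z0=0.0):
    S=8; M={n:cv2.resize(wedge_mask(ims[n],seeds[n])*255.,None,fx=S,fy=S,interpolation=cv2.INTER_LINEAR) for n in ims}
    def cost(p):
        tot=0
        for n in ims:
            m=np.zeros(M[n].shape,np.uint8)
            for q in pieces:
                W=T(p,q); W[:,2]+=z0
                u=((proj(n,W)+.5)*S-.5); cv2.fillConvexPoly(m,cv2.convexHull(np.round(u).astype(np.int32)),1)
            a=M[n]>127; b=m>0; tot+=1-(a&b).sum()/(a|b).sum()
        return tot
    sim=np.array([p0]+[np.array(p0)+d for d in np.diag([.01,.01,.1])])
    r=minimize(cost,p0,method="Nelder-Mead",options=dict(initial_simplex=sim,xatol=1e-5,fatol=1e-5)); return r.x,r.fun
E
python3 - <<'E'
from fit import *
ct=lambda L:[((u+.5)/4-.5+255,(v+.5)/4-.5+145) for u,v in L]
cs=lambda L:[((u+.5)/4-.5+255,(v+.5)/4-.5+120) for u,v in L]
m=1e-3
A=42*m
feat=[("top",ct([(133,440),(367,490),(441,105),(215,64)]),[(-.155,.075,.01),(-.155,-.075,.01),(.095,-.075,.01),(.095,.075,.01)]),
("top",ct([(208,237),(381,270),(413,100),(245,68)]),[(-.02,.055,.028),(-.02,-.055,.028),(.09,-.055,.028),(.09,.055,.028)]),
("top",ct([(60,48),(211,78),(27,197)]),[(.08,.175,.03),(.08,.075,.03),(-.02,.175,.03)]),
("side",cs([(435,577),(557,412)]),[(-.155,.075,.01),(-.155,-.075,.01)]),
("side",cs([(282,426),(380,320),(265,233)]),[(-.02,.055,.028),(-.02,-.055,.028),(.09,-.055,.028)]),
("side",cs([(166,540),(263,443),(148,368),(50,465)]),[(-.02,.175,.03),(-.02,.075,.03),(.08,.075,.03),(.08,.175,.03)])]
def res(p,cams=("top","side")): return np.concatenate([(proj(n,T(p,P))-px).ravel() for n,px,P in feat if n in cams])
for c in(("top","side"),("top",),("side",)):
    r=least_squares(res,[.569,-.012,-.239],args=(c,),loss="soft_l1"); print(c,r.x); 
    if len(c)==2: j=r.x; print(res(j).reshape(-1,2).round(1).tolist())
sel=T(j,[(.03,.125,.067)])[0]; print("sel",sel,"edge",T(j,[(-.02,0,.018)]),"runway",T(j,[(-.085,0,.01)]))
for n,L in(("top",ct([(141,194),(103,198),(70,180)])),("side",cs([(221,454),(205,484),(175,503)]))):
    W=atz(n,L,.03); d=W-sel; print(n,"dots r",np.hypot(d[:,0],d[:,1]),"pointing ang",np.arctan2(d[:,1],d[:,0]))
W=atz("top",ct([(117,135)]),.074)[0]-sel; print("ptr top",W,np.arctan2(W[1],W[0]))
W=atz("side",cs([(170,412)]),.074)[0]-sel; print("ptr side",W,np.arctan2(W[1],W[0]))
ims={n:cv2.imread(f"pics/{n}0.png") for n in("top","side")}; seeds=dict(top=(422,206),side=(369,159))
for k in(("top","side"),("top",),("side",)): print(k,fit_wedge({n:ims[n] for n in k},seeds,[.525,-.235,-.2]))
E
```

```text
('top', 'side') [ 0.5704 -0.0116 -0.2386]
[[-0.4, -0.5], [-0.6, -0.5], [-0.4, 1.3], [0.2, 0.1], [-0.2, -0.9], [-0.9, -0.2], [-0.6, 1.0], [-0.4, 0.5], [-0.2, -0.3], [-0.3, -0.2], [-1.0, -0.7], [0.9, -2.9], [0.8, -0.6], [1.0, -1.9], [0.4, -1.2], [-2.3, 2.1], [0.6, 1.0], [1.1, -1.5], [0.3, -1.9], [-0.5, -1.5]]
('top',) [ 0.5704 -0.0129 -0.2317]
('side',) [ 0.5694 -0.0075 -0.2463]
sel [0.6291 0.1027 0.067 ] edge [[ 0.5509 -0.0069  0.018 ]] runway [[0.4878 0.0085 0.01  ]]
top dots r [0.0416 0.0418 0.0415] pointing ang [-2.7771  2.9152  2.3236]
side dots r [0.0405 0.0407 0.0427] pointing ang [-2.8308  2.8373  2.2764]
ptr top [-0.0109 -0.0035  0.007 ] -2.8331969216867265
ptr side [-0.0094 -0.0016  0.007 ] -2.976229152449906
('top', 'side') (array([ 0.5508, -0.2511, -0.2337]), np.float64(0.6062502649171174))
('top',) (array([ 0.5502, -0.2526, -0.2653]), np.float64(0.15638766519823788))
('side',) (array([ 0.5502, -0.2465, -0.2232]), np.float64(0.4399432374902862))
```

Call:
carry_out([
  [[0.78, -0.51, -0.05], 0],
  [[0.78, -0.51, -0.05], 0],
  [[0.78, -0.51, -0.05], 0],
  [[0.78, -0.51, -0.05], 0],
  [[0.78, -0.51, -0.05], 0],
  [[0.78, -0.51, -0.05], 0],
], hand=0.0, force=30)

```text
time_s: 1.9
ee_pos: [0.312, -0.3574, 0.2157]
eef_rot: [3.141, -0.0, 0.383]
force: [-0.4, 0.8, -0.3]
grip_width: 0.0494
grip_force: 0.0
```

Call:
carry_out([
  [[0.78, -0.51, 0], 0],
  [[0.78, -0.51, 0], 0],
  [[0.78, -0.51, 0], 0],
  [[0.78, -0.51, 0], 0],
  [[0.78, -0.51, 0], 0],
  [[0.78, -0.51, 0], 0],
])

```text
time_s: 2.5
ee_pos: [0.4183, -0.2055, 0.2152]
eef_rot: [-3.141, 0.0, 0.382]
force: [-0.5, -0.0, -0.4]
grip_width: 0.0468
grip_force: 0.0
```

Call:
carry_out([
  [[0.78, -0.51, 0], 0],
  [[0.78, -0.51, 0], 0],
  [[0.78, -0.51, 0], 0],
  [[0.78, -0.51, 0], 0],
  [[0.78, -0.51, 0], 0],
  [[0.78, -0.51, 0], 0],
])

```text
time_s: 3.1
ee_pos: [0.525, -0.0534, 0.215]
eef_rot: [-3.141, 0.001, 0.381]
force: [-0.1, 0.1, 0.1]
grip_width: 0.047
grip_force: 0.0
```

Call:
carry_out([
  [[0.77, -0.53, 0], 0],
  [[0.77, -0.53, 0], 0],
  [[0.77, -0.53, 0], 0],
  [[0.77, -0.53, 0], 0],
  [[0.77, -0.53, 0], 0],
  [[0.77, -0.53, 0], -0.1],
  [[0.77, -0.53, 0], -0.25],
  [[0.77, -0.53, 0], -0.25],
  [[0.77, -0.53, 0], -0.25],
  [[0.77, -0.53, 0], -0.25],
  [[0.77, -0.53, 0], -0.25],
  [[0.77, -0.53, 0], -0.25],
])

```text
time_s: 4.3
ee_pos: [0.6285, 0.1005, 0.2157]
eef_rot: [3.142, 0.0, 1.435]
force: [0.6, 0.4, -0.6]
grip_width: 0.0472
grip_force: 0.0
```

Call:
carry_out([
  [[0, 0, 0], -0.25],
  [[0, 0, 0], -0.25],
  [[0, 0, 0], -0.25],
  [[0, 0, 0], -0.25],
  [[0, 0, 0], -0.25],
  [[0, 0, 0], -0.25],
  [[0, 0, 0], -0.25],
  [[0, 0, 0], -0.25],
  [[0, 0, 0], -0.25],
  [[0, 0, 0], -0.25],
  [[0, 0, 0], -0.25],
  [[0, 0, 0], -0.25],
])

```text
time_s: 5.5
ee_pos: [0.6285, 0.1009, 0.2157]
eef_rot: [-3.141, 0.0, 3.001]
force: [-0.0, -0.5, 0.2]
grip_width: 0.0471
grip_force: 0.0
```

Call:
carry_out([
  [[0, 0.01, 0.2], -0.076],
  [[0, 0.01, 0.2], -0.076],
  [[0, 0.01, 0.4], -0.076],
  [[0, 0.01, 0.4], -0.076],
  [[0, 0.01, 0.5], -0.076],
  [[0, 0.01, 0.6], -0.076],
  [[0, 0.01, 0.7], -0.076],
  [[0, 0.01, 0.8], -0.076],
  [[0, 0.01, 0.84], -0.076],
  [[0, 0.01, 0.84], -0.076],
])

```text
time_s: 6.5
ee_pos: [0.6288, 0.1049, 0.0476]
eef_rot: [3.141, -0.001, -2.807]
force: [-0.6, 0.4, 0.4]
grip_width: 0.0471
grip_force: 0.0
```

```bash
python3 - <<'E'
from h import *
a,_=camera("top"); b,_=camera("side")
f=lambda i,x,y:cv2.resize(i[y:y+90,x:x+100],None,fx=4,fy=4,interpolation=cv2.INTER_CUBIC)
cv2.imwrite("pics/k1.png",np.hstack([f(a,235,130),f(b,245,180)]))
E
```

```text
(no output)
```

View pics/k1.png

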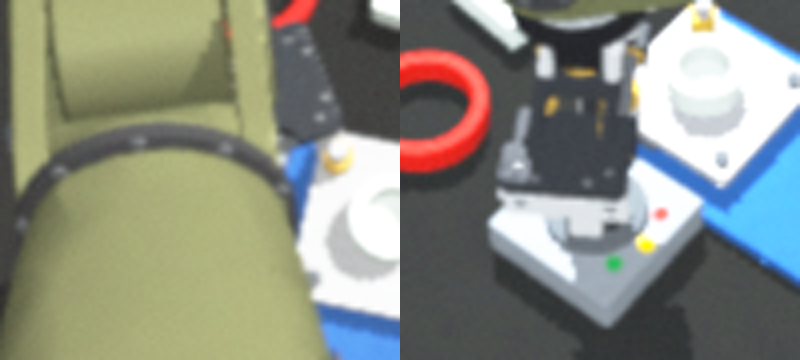

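The side view shows the gripper down over the knob, between the dots at about (660,213) and (613,263). Closing the fingers.

Call:
carry_out([
  [[0, 0, 0], 0],
  [[0, 0, 0], 0],
  [[0, 0, 0], 0],
  [[0, 0, 0], 0],
  [[0, 0, 0], 0],
], hand=1, force=20)

```text
time_s: 7.1
ee_pos: [0.6294, 0.1042, 0.0477]
eef_rot: [-3.139, 0.0, -2.803]
force: [1.2, -6.9, 1.5]
grip_width: 0.0139
grip_force: 20.0
```

Call:
carry_out([
  [[0, -0.008, 0], 0],
  [[0, -0.008, 0], 0.02],
  [[0, -0.008, 0], 0.04],
  [[0, -0.008, 0], 0.06],
  [[0, -0.008, 0], 0.08],
  [[0, -0.008, 0], 0.1],
  [[0, -0.008, 0], 0.12],
  [[0, -0.008, 0], 0.14],
  [[0, -0.008, 0], 0.16],
  [[0, -0.008, 0], 0.18],
  [[0, -0.008, 0], 0.195],
  [[0, -0.008, 0], 0.195],
])

```text
time_s: 8.3
ee_pos: [0.6294, 0.1038, 0.0477]
eef_rot: [-3.141, 0.0, 2.253]
force: [-2.4, -4.1, 4.6]
grip_width: 0.0136
grip_force: 20.0
```

Call:
carry_out([
  [[0, 0, 0], 0],
  [[0, 0, 0], 0],
  [[0, 0, 0], 0],
])

```text
time_s: 8.6
ee_pos: [0.6294, 0.1038, 0.0477]
eef_rot: [-3.141, 0.0, 2.258]
force: [-3.3, -4.6, 4.8]
grip_width: 0.0139
grip_force: 20.0
```

```bash
python3 -c "
from h import *
print(ctrl.get_obs())"
```

```text
{'time_s': 8.6, 'qpos': array([ 1.06260149e-01,  6.51307420e-01,  1.39235868e+00, -5.59440275e-04,
        1.09810166e+00, -5.80908155e-01]), 'joint_vel': array([ 0.00156812,  0.00154627,  0.0002286 , -0.00067376, -0.00040447,
       -0.00082548]), 'tau': array([ 2.60724396e+00, -6.58514571e+01, -3.15151799e+01,  1.09011155e+00,
       -8.03632457e-01,  4.16293822e-02]), 'ee_pos': array([0.62942023, 0.1038072 , 0.04770527]), 'eef_rot': array([-3.14117289e+00,  3.20217194e-04,  2.25821945e+00]), 'force': array([-3.26820692, -4.55070566,  4.82785881]), 'moment': array([-0.95662914,  0.41203948,  0.07443491]), 'grip_force': 19.992005825042725, 'grip_width': 0.013883994777012161}
```

Call:
carry_out([
  [[0, 0, 0], 0],
  [[0, 0, 0], 0],
  [[0, 0, 0], 0],
  [[0, 0, -0.2], 0],
  [[0, 0, -0.4], 0],
  [[0, 0, -0.6], 0],
  [[0, 0, -0.8], 0],
  [[0, 0, -0.8], 0],
], hand=0.0)

```text
time_s: 9.4
ee_pos: [0.6312, 0.1046, 0.2137]
eef_rot: [3.134, 0.005, 2.256]
force: [-0.3, -1.2, -0.8]
grip_width: 0.047
grip_force: 0.0
```

```bash
python3 - <<'E'
from fit import *
ims={n:cv2.imread(f"pics/{n}0.png") for n in("top","side")}; seeds=dict(top=(422,206),side=(369,159))
t=[]
for n in ims:
    m=wedge_mask(ims[n],seeds[n]); print(n,m.sum(),cv2.boundingRect(m))
    u=np.vstack([cv2.convexHull(proj(n,T([.5504,-.251,-.24],q)).astype(np.float32)).reshape(-1,2) for q in pieces]); print(u.min(0),u.max(0))
b=camera("side")[0]; x,y=240,180
k=cv2.resize(b[y:y+90,x:x+100],None,fx=4,fy=4,interpolation=cv2.INTER_CUBIC)
i=ims["side"].copy(); x,y=335,120; S=6
w=cv2.resize(i[y:y+60,x:x+70],None,fx=S,fy=S,interpolation=cv2.INTER_CUBIC)
for q in pieces: cv2.polylines(w,[cv2.convexHull(((proj("side",T([.5502,-.2520,-.2653],q))+.5-[x,y])*S).astype(np.int32))],True,(255,0,0),1)
i=ims["top"]; x,y=395,175
v=cv2.resize(i[y:y+60,x:x+60],None,fx=S,fy=S,interpolation=cv2.INTER_CUBIC)
for q in pieces: cv2.polylines(v,[cv2.convexHull(((proj("top",T([.5502,-.2520,-.2653],q))+.5-[x,y])*S).astype(np.int32))],True,(255,0,0),1)
c=np.zeros((600,800,3),np.uint8)
w=w[:,:400]; c[:360,:w.shape[1]]=w; c[:360,425:785]=v; c[360:,:400]=k[60:300,:400]
cv2.imwrite("pics/w1.png",c)
E
```

```text
top 653 (412, 185, 20, 45)
[411.6492 185.3149] [429.9092 228.4445]
side 324 (350, 149, 37, 23)
[350.1346 148.5671] [386.363  170.1765]
```

View pics/w1.png

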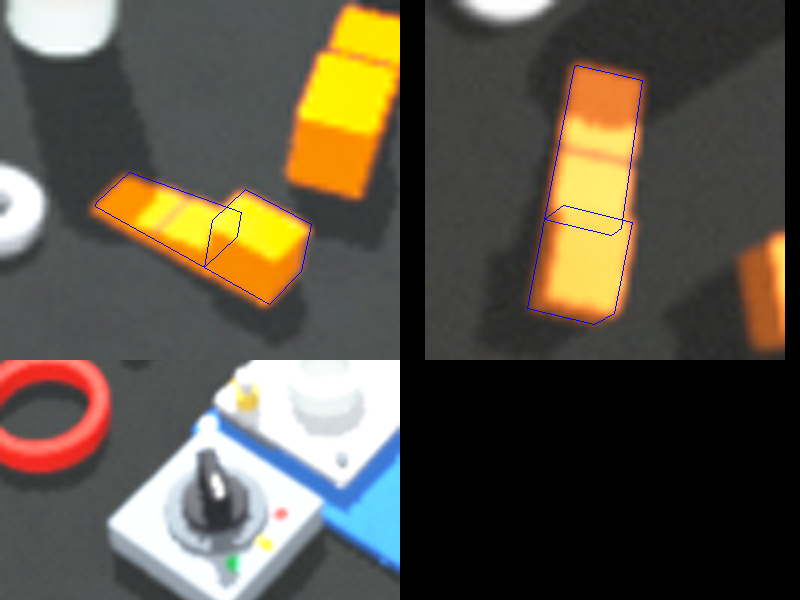

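The knob's white line now points at the green dot (232,563 in the picture). The wedge outline fits both views, with the black line on the ramp at (600,155), so the wedge is at (0.550, -0.251), yaw about -0.25. Going to it.

Call:
carry_out([
  [[-0.49, -0.77, 0], 0],
  [[-0.49, -0.77, 0], 0],
  [[-0.49, -0.77, 0], 0],
  [[-0.49, -0.77, 0], 0],
  [[-0.49, -0.77, 0], 0],
  [[-0.49, -0.77, 0], 0],
])

```text
time_s: 10.05
ee_pos: [0.5717, -0.0692, 0.2065]
eef_rot: [-3.141, -0.001, 2.254]
force: [-0.9, 0.1, 0.2]
grip_width: 0.047
grip_force: 0.0
```

Call:
carry_out([
  [[-0.49, -0.77, 0], -0.101],
  [[-0.49, -0.77, 0], -0.101],
  [[-0.49, -0.77, 0], -0.101],
  [[-0.49, -0.77, 0], -0.101],
  [[-0.49, -0.77, 0], -0.101],
  [[-0.49, -0.77, 0], -0.101],
  [[-0.49, -0.77, 0], -0.101],
  [[-0.49, -0.77, 0], -0.101],
  [[-0.49, -0.77, 0], -0.101],
])

```text
time_s: 10.95
ee_pos: [0.515, -0.2414, 0.2074]
eef_rot: [3.142, -0.0, 2.89]
force: [0.2, -0.1, -0.3]
grip_width: 0.0473
grip_force: 0.0
```

Call:
carry_out([
  [[0, 0, 0.2], 0],
  [[0, 0, 0.4], 0],
  [[0, 0, 0.55], 0],
  [[0, 0, 0.7], 0],
  [[0, 0, 0.8], 0],
  [[0, 0, 0.88], 0],
  [[0, 0, 0.94], 0],
  [[0, 0, 0.98], 0],
  [[0, 0, 0.995], 0],
  [[0, 0, 0.995], 0],
  [[0, 0, 0.995], 0],
])

```text
time_s: 12.05
ee_pos: [0.5149, -0.2425, 0.0091]
eef_rot: [-3.141, 0.001, 2.889]
force: [1.2, -0.1, 0.5]
grip_width: 0.0471
grip_force: 0.0
```

Call:
carry_out([
  [[0, 0, 0], 0],
  [[0, 0, 0], 0],
  [[0, 0, 0], 0],
  [[0, 0, 0], 0],
  [[0, 0, 0], 0],
  [[0, 0, 0], 0],
], hand=1, force=50)

```text
time_s: 12.65
ee_pos: [0.5148, -0.2424, 0.0088]
eef_rot: [-3.142, 0.0, 2.889]
force: [-1.4, 1.0, 5.9]
grip_width: 0.0299
grip_force: 49.9
```

Call:
carry_out([
  [[0, 0, -0.1], 0],
  [[0, 0, -0.3], 0],
  [[0, 0, -0.5], 0],
  [[0, 0, -0.5], 0],
  [[0.17, 0.3, -0.5], -0.002],
  [[0.347, 0.589, -0.5], -0.002],
  [[0.347, 0.589, -0.5], -0.002],
  [[0.347, 0.589, -0.5], -0.002],
  [[0.347, 0.589, -0.5], -0.002],
])

```text
time_s: 13.55
ee_pos: [0.4767, -0.1107, 0.1081]
eef_rot: [-3.141, -0.0, 2.903]
force: [-0.1, -0.8, -1.0]
grip_width: 0.0299
grip_force: 49.9
```

Call:
carry_out([
  [[0.17, 0.3, 0], 0],
  [[0.347, 0.589, 0], 0],
  [[0.347, 0.589, 0], 0],
  [[0.347, 0.589, 0], 0],
  [[0.347, 0.589, 0.1], 0],
  [[0.347, 0.589, 0.2], 0],
  [[0.347, 0.589, 0.25], 0],
  [[0.347, 0.589, 0.25], 0],
])

```text
time_s: 14.35
ee_pos: [0.437, 0.0191, 0.0573]
eef_rot: [-3.141, -0.002, 2.901]
force: [0.4, 0.2, -1.1]
grip_width: 0.0295
grip_force: 49.9
```

```bash
python3 - <<'E'
from h import *
print(ctrl.get_obs()["ee_pos"],ctrl.get_obs()["eef_rot"])
a,_=camera("top"); b,_=camera("side")
cv2.imwrite("pics/top1.png",a);cv2.imwrite("pics/side1.png",b)
f=lambda i,x,y:cv2.resize(i[y:y+120,x:x+100],None,fx=4,fy=4,interpolation=cv2.INTER_CUBIC)
cv2.imwrite("pics/r1.png",np.hstack([f(a,275,150),f(b,300,170)]))
E
```

```text
[0.43703914 0.01905343 0.0572614 ] [-3.14101723e+00 -2.42347266e-03  2.90088411e+00]
```

View pics/r1.png

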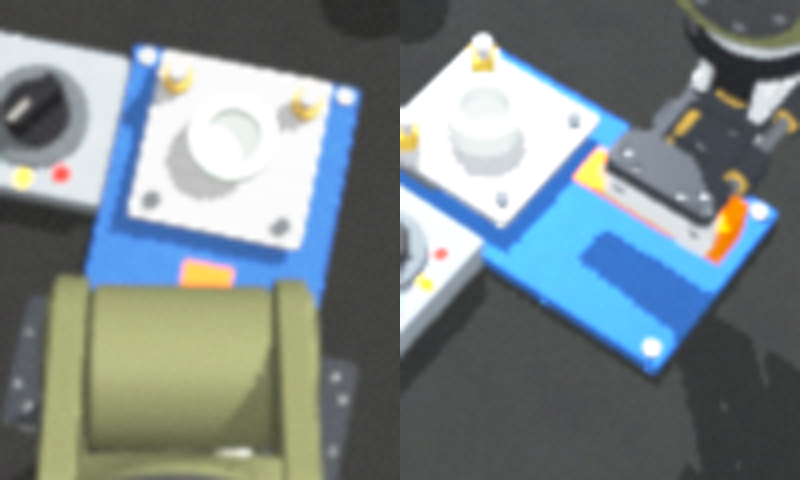

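The top view shows the orange tip (208,262 in the crop) short of the carrier and centred on it. The side view shows the wedge held level above the runway. Lowering it.

Call:
carry_out([
  [[0, 0, 0.06], 0],
  [[0, 0, 0.12], 0],
  [[0, 0, 0.15], 0],
  [[0, 0, 0.17], 0],
  [[0, 0, 0.18], 0],
  [[0, 0, 0.185], 0],
  [[0, 0, 0.19], 0],
  [[0, 0, 0.19], 0],
  [[0, 0, 0.19], 0],
])

```text
time_s: 15.35
ee_pos: [0.4374, 0.0199, 0.0206]
eef_rot: [3.142, 0.0, 2.902]
force: [-0.2, -0.2, -0.6]
grip_width: 0.0296
grip_force: 49.9
```

```bash
python3 - <<'E'
from fit import *
o=ctrl.get_obs(); print(o["ee_pos"],o["eef_rot"],o["force"])
a,_=camera("top"); b,_=camera("side"); cv2.imwrite("pics/top2.png",a);cv2.imwrite("pics/side2.png",b)
j=np.array([.5704,-.0116,-.2386]); c,s=np.cos(j[2]),np.sin(j[2])
def inj(W): d=W[:,:2]-j[:2]; return np.c_[c*d[:,0]+s*d[:,1],-s*d[:,0]+c*d[:,1]]*1e3
for n,i in(("top",a),("side",b)):
    h=cv2.cvtColor(i,cv2.COLOR_BGR2HSV); m=cv2.inRange(h,(3,110,90),(28,255,255)); 
    ys,xs=np.where(m); W=atz(n,np.c_[xs,ys],.013); J=inj(W)
    k=(abs(J[:,1])<30)&(J[:,0]<-15)&(J[:,0]>-160); print(n,k.sum(),"tip x percentiles",np.percentile(J[k,0],[90,97,100]),"near tip y",np.percentile(J[k&(J[:,0]>J[k,0].max()-8)][:,1],[2,98]))
    # carrier front flange top edge: bright pixels at z=.028
    g=(h[...,1]<40)&(h[...,2]>170); ys,xs=np.where(g); J=inj(atz(n,np.c_[xs,ys],.028)); k=(abs(J[:,1])<35)&(J[:,0]>-40)&(J[:,0]<0); print("edge x",np.percentile(J[k,0],[0,1,3]))
e=inj(o["ee_pos"][None]); print("tcp jig",e)
E
```

```text
[0.4374 0.0199 0.0206] [3.1415 0.0002 2.9021] [-0.163  -0.1726 -0.5639]
top 71 tip x percentiles [-48.0947 -47.047  -46.5037] near tip y [-12.9507  11.7817]
edge x [-21.1668 -20.961  -20.5385]
side 82 tip x percentiles [-57.6471 -51.8833 -49.4856] near tip y [-9.394  16.3434]
edge x [-21.9352 -21.652  -21.0923]
tcp jig [[-136.6961   -0.8315]]
```

Call:
carry_out([
  [[0, 0, 0.005], 0],
  [[0, 0, 0.01], 0],
  [[0, 0, 0.01], 0],
  [[0, 0, 0.01], 0],
])

```text
time_s: 15.85
ee_pos: [0.4374, 0.0199, 0.0187]
eef_rot: [3.142, 0.0, 2.902]
force: [-3.6, 1.3, 6.7]
grip_width: 0.0297
grip_force: 49.9
```

Call:
carry_out([
  [[-0.025, 0, 0], 0],
  [[-0.05, 0, 0], 0],
  [[-0.075, 0, 0], 0],
  [[-0.1, 0, 0], 0],
  [[-0.125, 0, 0], 0],
  [[-0.15, 0, 0], 0],
  [[-0.175, 0, 0], 0],
  [[-0.2, 0, 0], 0],
  [[-0.225, 0, 0], 0],
  [[-0.225, 0, 0], 0],
])

```text
time_s: 16.85
ee_pos: [0.4818, 0.0091, 0.0188]
eef_rot: [3.141, 0.001, 2.902]
force: [2.4, -0.6, 3.1]
grip_width: 0.0291
grip_force: 49.9
```

Call:
carry_out([
  [[-0.01, 0, 0], 0],
  [[-0.02, 0, 0], 0],
  [[-0.03, 0, 0], 0],
  [[-0.04, 0, 0], 0],
  [[-0.05, 0, 0], 0],
  [[-0.06, 0, 0], 0],
  [[-0.07, 0, 0], 0],
  [[-0.08, 0, 0], 0],
  [[-0.09, 0, 0], 0],
  [[-0.09, 0, 0], 0],
  [[-0.09, 0, 0], 0],
])

```text
time_s: 17.95
ee_pos: [0.496, 0.0057, 0.0187]
eef_rot: [-3.141, -0.006, 2.902]
force: [-22.2, 5.1, 23.8]
grip_width: 0.0295
grip_force: 50.0
```

```bash
python3 - <<'E'
from fit import *
o=ctrl.get_obs(); print(o["ee_pos"],o["eef_rot"],o["force"])
a,_=camera("top"); b,_=camera("side"); cv2.imwrite("pics/top3.png",a);cv2.imwrite("pics/side3.png",b)
j=np.array([.5704,-.0116,-.2386]); c,s=np.cos(j[2]),np.sin(j[2]); d=o["ee_pos"][:2]-j[:2]; print("tcp jig",c*d[0]+s*d[1],-s*d[0]+c*d[1])
f=lambda i,x,y:cv2.resize(i[y:y+120,x:x+100],None,fx=4,fy=4,interpolation=cv2.INTER_CUBIC)
cv2.imwrite("pics/r3.png",np.hstack([f(a,275,150),f(b,290,160)]))
E
```

```text
[0.496  0.0057 0.0187] [-3.1413 -0.0059  2.9022] [-22.1571   5.0708  23.846 ]
tcp jig -0.07636148623026946 -0.0007609388985857016
```

View pics/r3.png

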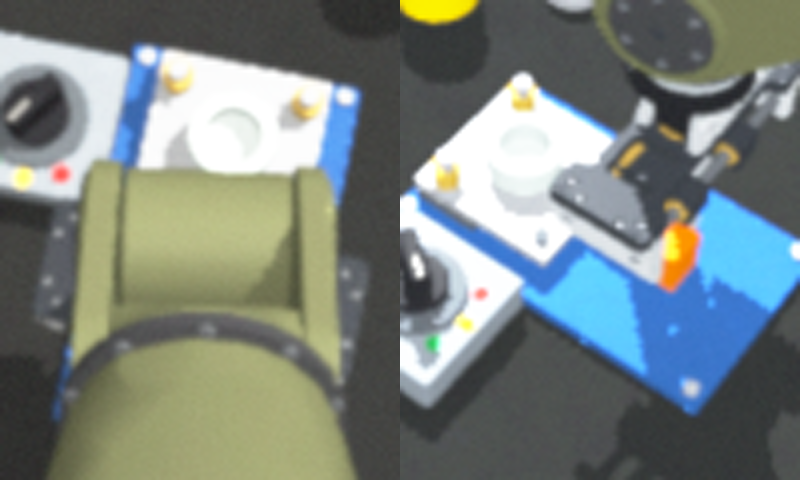

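The top view shows the knob still at green and the carrier in place. The side view shows the wedge under its edge, held at (660,255). About 5.5 mm remain.

Call:
carry_out([
  [[-0.007, 0, 0], 0],
  [[-0.014, 0, 0], 0],
  [[-0.021, 0, 0], 0],
  [[-0.028, 0, 0], 0],
  [[-0.028, 0, 0], 0],
  [[-0.028, 0, 0], 0],
  [[-0.028, 0, 0], 0],
])

```text
time_s: 18.75
ee_pos: [0.5014, 0.0044, 0.0186]
eef_rot: [-3.141, -0.006, 2.902]
force: [-22.4, 5.1, 23.6]
grip_width: 0.0294
grip_force: 50.0
```

```bash
python3 - <<'E'
from fit import *
o=ctrl.get_obs(); print(o["ee_pos"],o["eef_rot"],o["force"])
j=np.array([.5704,-.0116,-.2386]); c,s=np.cos(j[2]),np.sin(j[2]); d=o["ee_pos"][:2]-j[:2]; print("tcp jig",c*d[0]+s*d[1],-s*d[0]+c*d[1])
# height of flange / base plate / box from depth
g=lambda X,Y,z:[(x/1e3,y/1e3,z) for x in X for y in Y]
for n in("top","side"):
    D=[camera(n)[1] for _ in range(6)]; D=np.where(np.array(D)>0,D,np.nan); D=np.nanmedian(D,0)
    for nm,P in(("flange",g(range(60,87,2),range(-32,33,3),.03)),("flange_left",g(range(-5,60,4),range(36,50,2),.03)),("box",g(range(-10,0,1),range(90,160,4),.03)),("runway",g(range(-60,-30,4),range(45,68,3),.01))):
        px=np.round(proj(n,T(j,P))).astype(int); dd=D[px[:,1],px[:,0]]; k=np.isfinite(dd)
        print(n,nm,k.sum(),np.median(atd(n,px[k],dd[k])[:,2])*1e3)
b,_=camera("side"); 
i0=cv2.imread("pics/side0.png")
f=lambda i,x,y:cv2.resize(i[y:y+80,x:x+80],None,fx=5,fy=5,interpolation=cv2.INTER_CUBIC)
cv2.imwrite("pics/r4.png",np.hstack([f(i0,285,170),f(b,285,170)]))
E
```

```text
[0.5014 0.0044 0.0186] [-3.1412 -0.0061  2.9023] [-22.3786   5.133   23.6165]
tcp jig -0.07087443736149707 -0.0007617592154895488
top flange 308 32.20620441526256
top flange_left 119 32.773961158885754
top box 180 31.76453976468241
top runway 64 325.877137102215
side flange 308 30.416256170198942
side flange_left 119 29.9289204872486
side box 180 29.411803625135956
side runway 64 9.02799072169791
```

View pics/r4.png

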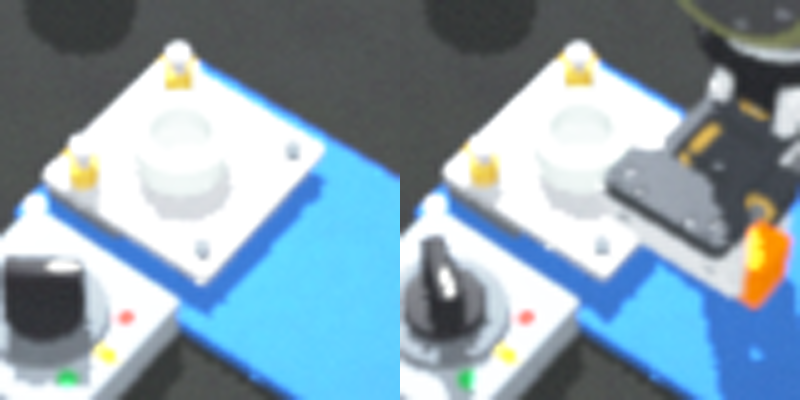

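The right-hand crop shows the carrier raised, with the shadow gap at (560,260), the knob at green and the wedge still gripped. Depth readings put the lift at about 2.5–3 mm, so I'm handing in.

```bash
python3 -c "
from h import *
print(ctrl.hand_in())"
```

```text
the job is handed in; nothing more can be done
None
```

The job is handed in, though no verdict came back: the knob is at green, and the gripped wedge lies flat on the runway holding the carrier about 3 mm off its pad (position and depth estimate).

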